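# Stand the rinsed paddle to drain

### The job

Slide the cover of the drainer's drip well fully open, back towards the wire back. Then stand the white paddle in the well to drain: blade down on the well floor with its foot against the front lip, flat underside leaning straight back (not skewed) so that the handle end rests on the wire back, and let go of it. Leave the tub and the bowl where they are.

Things in the scene. Friction and masses are not known exactly. Their poses are not given: they have to be found in the camera images.
- drainer: Fixed steel draining stand, 210 mm deep (x), 240 wide (y). Origin: centre of underside, on the table; x points from the front lip to the wire back, z up. In its frame (mm): front lip x -103 to -95, top z 46; drip well x -95 to 3, y -112 to 112, floor z 6, side walls up to z 46; behind it a deck x 3 to 105, top z 34 (side guides to z 46), over which the cover slides; then the wire back.
- stop (a point): Point at the foot of the front lip's inner face, at mid width on the well floor: drainer frame (-95, 0, 6) mm. Axes as the drainer's.
- lip: The front lip of the drainer that serves as the stop: an upright steel strip 8 mm thick, 240 mm wide, z 6 to 46 mm. Origin: centre of its lower edge, at drainer (-99, 0, 6) mm; axes as the drainer's.
- wireback: The drainer's wire back: 12 upright wires of 6 mm diameter 20 mm apart in an 8 mm frame 240 mm wide, rigid and vertical, up to z 300 mm above the table; the face of the wires that looks to the well lies at drainer x +95 mm. Origin: drainer (98, 0, 34) mm; axes as the drainer's.
- cover (a joint): Slide of the grey well cover, in m: 0 = shut against the front lip, 0.086 = fully open over the deck, 84 mm of the well free. Grows along drainer +x; stays where left; about 1.5 N to move; hard end stops. The cover is a plate 88 x 220 x 5 mm, top at z 40 mm; shut, it hides all but the rearmost few mm of the well. May start part open.
- cover_grip (a point): Point in the upright fin on the cover, 5 mm below the fin's top, in its middle. The fin is 10 mm thick (drainer x), 70 mm long (drainer y), from z 40 to z 74 mm. It moves with the cover; shut, it lies at drainer (-64, 0, 69) mm. Axes as the drainer's.
- paddle: Loose white plastic paddle, about 0.2 kg, 320 mm long, lying flat at first; underside one flat plane. Origin: mid-length, on the underside; x points from blade to handle end, z to the upper side. Blade: x -160 to -40 mm, 64 wide, 12 thick. Handle: x -40 to 160 mm, 30 wide, 22 thick, black dot near its end. Mass centre near x -6. Foot = blade end. Leaned fully home, x is 56 degrees from level.
- toe (a point): Middle of the upper edge of the blade's end: paddle frame (-160, 0, 12) mm; the edge that meets the front lip. Axes as the paddle's.
- handle_end (a point): Middle of the lower edge of the handle's end: paddle frame (160, 0, 0) mm; the edge that rests on the wires. Axes as the paddle's.
- tub: Bystander: loose white plastic tub 120 x 170 x 45 mm, origin centre of underside.
- bowl: Bystander: loose steel bowl, rim diameter 150 mm, 70 mm high, origin centre of underside.

How it is judged:
On the way:
1. the cover is slid fully open (to within 6 mm) (value of joint cover above 0.08 m), for 0.2 s.
At the end, for the whole second after the job is handed in: Cover open to within 6 mm; paddle blade down in the well, foot on its floor (within 5 mm), toe edge within 6 mm of the front lip, handle end bearing on the wire back (over 0.1 N), width parallel to it within 9 degrees, underside to the wires, at rest and released (value of joint cover above 0.08 m and x of toe in the frame of stop between -0.004 and 0.006 m and z of toe in the frame of stop below 0.012 m and x of handle_end in the frame of wireback between -0.009 and 0 m and y of handle_end in the frame of wireback between -0.105 and 0.105 m and contact force between paddle and wireback above 0.1 N and angle between the y axis of paddle and the y axis of drainer, either way round below 0.16 rad and angle between paddle's own x axis and vertical below 0.75 rad and linear speed of paddle below 0.02 m/s and angular speed of paddle below 0.1 rad/s); the robot touches nothing.
It fails at once if the tub is moved by more than 30 mm (distance of tub from where it was at the start of the episode above 0.03 m).
It fails at once if the bowl is moved by more than 30 mm (distance of bowl from where it was at the start of the episode above 0.03 m).
It also fails if it takes over 67 s, if anything falls off the work surface, if the arm or the gripper's body presses on something with over 40 N, if the wrist force passes 120 N, or if a joint passes its speed limit or range.

### The arm

A 6-joint arm with a two-finger parallel gripper is mounted at the origin on the work surface. World frame = base frame: x ahead of the robot, y to its left, z up, the work surface at z = 0. Lengths are in m, angles in rad, forces in N, time in s.
With the tool pointing down it reaches from about 0.425 to 0.95 m from the base axis. Payload 3.5 kg.
Tool frame: the origin (TCP) lies midway between the tips of the shut fingers; the grasp point (between the pads) lies 19 mm behind it (ctrl.pinch_z is the distance from the TCP to the grasp point, in m); z points along the fingers, y is the line along which they close (so a half turn about z gives the same grasp; the last joint's range is limited). The gripper opens to 85 mm and grips with 20 to 120 N. Pads are 22 mm wide; open, the fingers measure 114 mm over their backs; the gripper's body (76 mm by 85 mm) begins 54 mm behind the grasp point. The pads swing forward as they close: fully open they stand 13 mm farther back than shut.
Start: joints at [1.131, 0.286, 1.577, -0, 1.279, -0.15], TCP at [0.193, 0.647, 0.231] pointing down, gripper open.
Joint ranges: [-2.77, 2.77], [-0.9, 2.22], [0.21, 2.48], [-1.53, 4.67], [0.24, 2.81], [-2.84, 2.84]. Speed limits (rad/s): [2.79, 2.79, 3.14, 3.14, 3.14, 3.14].

### API

Orientations are given as a unit quaternion [x, y, z, w].
In Python, from plant import get_state, viewer, sign_off, ctrl gives the robot as it stands. The module is installed in compiled form; this text tells all that it offers.
- The arm moves only by the shell command python3 -m handwheel 'ROWS' [FORCE]. ROWS is JSON, a list that holds one entry, the list of rows, each a list of 5 numbers: the finger opening in m, from 0 to 0.0854, then the shift along the tool's x, y, z in m, then the turn about the tool's z in degrees. In form: [[[claw, x, y, z, spin], ...]]. A call has 1 to 12 rows; each row shifts and turns the commanded pose from where the row before left it, along the tool's axes as they then stand; what a row does not reach is not made up. A row lasts 1/12 s, in which the tool goes at most 41.7 mm and 7.16 degrees, less where a joint would pass 70% of its speed; a pose out of reach is approached as far as the arm can. A call is refused whole if a number of a shift passes 0.0417 or a number of a turn 7.16, either way. A call with a gripper value outside its range is refused whole. The fingers move at their own pace and stop on an object; FORCE is the grip in N (left out, the last holds). Time passes only in rows, so rows that do not move let the fingers close. It gives the time, the measured TCP pose, the force, the opening and the grip force at its end, in the units of the state.
- get_state(): the state, without advancing time (a new reading comes with each control period).
- viewer.read_camera(name): name is "scene" or "top" or "wrist"; returns the picture (420x560x3 uint8, blue, green, red); there is no depth.
- viewer.camera_params(name): a dict with "fov_y" (degrees; the focal length in pixels is half the picture's height over the tangent of half this angle, whatever the lens; pixels are square), "cx", "cy" (the principal point, pixels), "xyz" and "attitude" of the camera in the world; the wrist camera has in their place "hand_eye" (4x4, takes a point from camera to tool coordinates, whose origin is the TCP and whose axes are the flange's). Camera axes: x right, y up, looking along -z (the intrinsics and any distortion apply to the point x, -y, -z); pixel columns grow to the right and rows downward; lengths in m; the calibration is good to about 2 mm. A picture is of the moment at which its call begins: read the wrist's pose just before it. camera_params takes no time and is no camera call.
- sign_off(): hands the job in; it is judged then, once.
Trained networks look in the newest picture that a camera, given by its name, has taken for a name from the list of things; names that differ only in an ending like _2 or _b are one class to them, and where a whole thing is asked for, a point or a joint stands for the part that bears it (a point fixed in the world has none). Each returns a list of dicts, best first, with "confidence" (0 to 1); they miss things now and then, are a little off and sometimes report something else, mostly with a low value. They report only what shows in the picture. A call takes as long as a camera call.
- viewer.look_for(camera, name): "extent" ([left, top, width, height] as shares, 0 to 1, of the picture: columns of its width, rows of its height, round what is visible of it).
- viewer.outline_of(camera, name): "mask" (420x560 bool, what is visible of it) and "extent" ([left, top, width, height] as shares, 0 to 1, of the picture: columns of its width, rows of its height, round what is visible of it).
- viewer.pinpoint(camera, name): "xy" ([column, row] as shares, 0 to 1, of the picture: columns of its width, rows of its height: a listed point, or the origin of a listed thing).
The state is a dict: "time": time; "qpos": joint angles; "dq": joint speeds; "joint_efforts": joint torques, N m; "eef_pos": TCP position; "tcp_rot": TCP orientation; "contact_force": force on the tool from outside, world axes, zero at the start; "wrist_torque": the same for the moment, N m; "opening": opening from 0.0 (shut) to 1.0 (fully open); "finger_force": force on a finger pad.
Only numpy, scipy, OpenCV 4.12 (cv2) and the standard library are available. Lean on these libraries where they do the work, as an engineer would, in place of code of your own. Each camera call takes 0.05 s, during which the arm holds its last target. There are 200 camera calls.

## Working session

There is one attempt and no reset: what is moved stays moved. The work goes in short steps, Python scripts to look and compute and a shell command to move; the robot and the scene stay as the last step left them, time stands still between calls to the robot, and variables do not carry over. Pictures are saved under pics/ and viewed, at most 10 in all, crops included, and the job is handed in when it is done.

```bash
mkdir -p pics && ls; python3 - <<'E'
from plant import get_state, viewer, ctrl
import cv2
s=get_state();print(s['time'],s['eef_pos'],s['tcp_rot'],s['opening'],ctrl.pinch_z)
a=viewer.read_camera("scene");b=viewer.read_camera("top")
cv2.imwrite('pics/a.png',a);cv2.imwrite('pics/b.png',b)
for c in("scene","top","wrist"):
    print(c,viewer.camera_params(c))
viewer.read_camera("wrist")
for c in("scene","top"):
    for n in("drainer","stop","cover_grip","paddle","toe","handle_end","wireback","lip","tub","bowl"):
        r=viewer.pinpoint(c,n); print(c,n,[( [round(r_['xy'][0]*560,1),round(r_['xy'][1]*420,1)],round(r_['confidence'],2)) for r_ in r[:2]])
E
```

```text
pics
0.0 [0.19255777 0.64625428 0.22993935] [ 1.44369568e-01  9.89523124e-01 -1.14296928e-03 -3.30453456e-04] 0.9993592778552701 0.0187
scene {'fov_y': 46.69208560462891, 'cx': 277.645193838627, 'cy': 202.69596525386115, 'xyz': array([ 1.12029715, -0.65037351,  1.17529857]), 'attitude': array([0.29839964, 0.11567447, 0.34190668, 0.88355922])}
top {'fov_y': 52.352812516237044, 'cx': 278.9152427117899, 'cy': 202.80147536648826, 'xyz': array([ 3.20415423e-01, -2.88726131e-04,  1.29933093e+00]), 'attitude': array([-0.06801477,  0.06280233,  0.71102047, -0.69705075])}
wrist {'fov_y': 59.62271195208352, 'cx': 282.8203326720274, 'cy': 210.22857818015223, 'hand_eye': array([[-9.81406575e-05,  9.50782758e-01,  3.09858254e-01,
         8.05290234e-02],
       [ 9.99999887e-01, -5.09125993e-05,  4.72950022e-04,
        -3.57237749e-05],
       [ 4.65448415e-04,  3.09858265e-01, -9.50782645e-01,
        -1.42668517e-01],
       [ 0.00000000e+00,  0.00000000e+00,  0.00000000e+00,
         1.00000000e+00]])}
scene drainer [([228.6, 256.0], 0.75)]
scene stop [([206.9, 237.7], 0.62)]
scene cover_grip [([218.3, 237.6], 0.58)]
scene paddle [([322.1, 173.8], 0.57)]
scene toe [([299.1, 139.0], 0.77), ([216.8, 235.1], 0.27)]
scene handle_end [([349.9, 205.8], 0.67)]
scene wireback [([258.0, 272.0], 0.72)]
scene lip [([204.2, 233.6], 0.84)]
scene tub [([388.5, 119.0], 0.61)]
scene bowl [([149.5, 340.5], 0.62)]
top drainer [([352.9, 208.7], 0.86)]
top stop [([356.9, 233.0], 0.75), ([359.9, 212.3], 0.38)]
top cover_grip [([362.0, 210.9], 0.85)]
top paddle [([212.9, 214.2], 0.84)]
top toe [([202.8, 262.3], 0.94)]
top handle_end [([232.3, 160.7], 0.88)]
top wireback [([355.7, 168.7], 0.94)]
top lip [([357.4, 235.9], 0.57)]
top tub [([101.0, 212.5], 0.61), ([357.9, 238.3], 0.54)]
top bowl [([451.6, 197.3], 0.68)]
```

View pics/a.png

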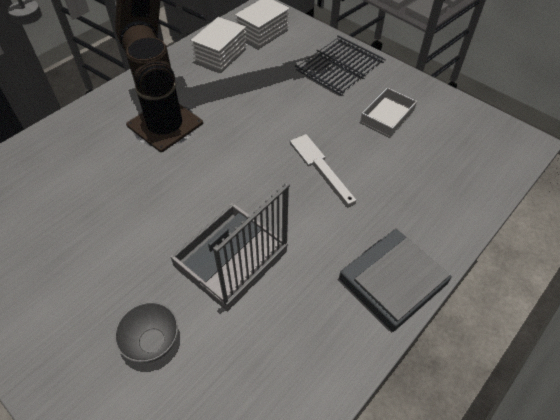

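View pics/b.png

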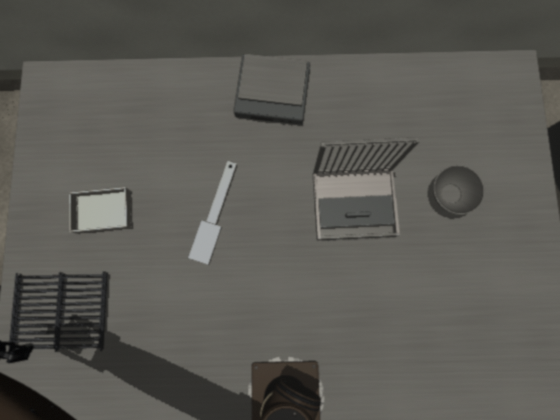

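```bash
cat > h.py <<'E'
import numpy as np, cv2
from scipy.spatial.transform import Rotation as R
from plant import get_state, viewer, ctrl
def pose():
    s=get_state(); return np.array(s['eef_pos']), R.from_quat(np.ravel(s['tcp_rot'][0] if isinstance(s['tcp_rot'],tuple) else s['tcp_rot'])), s
def cam(c):
    p=viewer.camera_params(c); f=210/np.tan(np.radians(p['fov_y']/2))
    if c=='wrist':
        t,r,_=pose(); T=p['hand_eye']; return r.apply(T[:3,3])+t, r.as_matrix()@T[:3,:3], f,p['cx'],p['cy']
    return np.array(p['xyz']), R.from_quat(p['attitude']).as_matrix(), f,p['cx'],p['cy']
def ray(C,u,v):
    o,M,f,cx,cy=C; d=M@np.array([(u-cx)/f,-(v-cy)/f,-1.]); return o,d/np.linalg.norm(d)
def atz(C,u,v,z):
    o,d=ray(C,u,v); return o+d*(z-o[2])/d[2]
def proj(C,P):
    o,M,f,cx,cy=C; q=M.T@(np.asarray(P)-o); return np.array([cx-f*q[0]/q[2], cy+f*q[1]/q[2]])
def tri(*rs):
    A=np.zeros((3,3));b=np.zeros(3)
    for o,d in rs:
        P=np.eye(3)-np.outer(d,d);A+=P;b+=P@o
    x=np.linalg.solve(A,b); return x,[np.linalg.norm((np.eye(3)-np.outer(d,d))@(x-o))*1000 for o,d in rs]
E
python3 - <<'E'
from h import *
np.set_printoptions(precision=4,suppress=True)
s=get_state();print(s['tcp_rot'],type(s['tcp_rot']),s['opening'])
A=cam('scene');B=cam('top')
D=dict(drainer=(228.6,256.0,352.9,208.7),stop=(206.9,237.7,356.9,233),grip=(218.3,237.6,362,210.9),paddle=(322.1,173.8,212.9,214.2),toe=(299.1,139,202.8,262.3),he=(349.9,205.8,232.3,160.7),wb=(258,272,355.7,168.7),lip=(204.2,233.6,357.4,235.9),tub=(388.5,119,101,212.5),bowl=(149.5,340.5,451.6,197.3))
for k,v in D.items(): print(k,*tri(ray(A,*v[:2]),ray(B,*v[2:])),atz(B,*v[2:],.0))
E
```

```text
[ 0.1444  0.9895  0.     -0.    ] <class 'numpy.ndarray'> 1.0037231905238722
drainer [ 0.5412 -0.22    0.0003] [np.float64(0.6372584623121837), np.float64(0.6372584623120611)] [ 0.5408 -0.2206  0.    ]
stop [ 0.4629 -0.2258  0.02  ] [np.float64(0.4582072982028779), np.float64(0.45820729820286804)] [ 0.4654 -0.2289  0.    ]
grip [ 0.5206 -0.2306  0.0848] [np.float64(1.8299204728145282), np.float64(1.8299204728144038)] [ 0.5334 -0.2482  0.    ]
paddle [ 0.5339  0.2122 -0.0228] [np.float64(3.411727889646516), np.float64(3.411727889646417)] [0.5325 0.2112 0.    ]
toe [0.3908 0.2446 0.0115] [np.float64(8.25671245065707), np.float64(8.256712450657142)] [0.386  0.2403 0.    ]
he [0.6942 0.1457 0.0143] [np.float64(5.456214444507331), np.float64(5.456214444507212)] [0.7022 0.1515 0.    ]
wb [ 0.6564 -0.2235  0.0518] [np.float64(3.8119826578928384), np.float64(3.8119826578928606)] [ 0.6678 -0.2358  0.    ]
lip [ 0.453  -0.2251  0.0302] [np.float64(0.6206121279169707), np.float64(0.6206121279169304)] [ 0.4566 -0.23    0.    ]
tub [ 0.5473  0.5646 -0.018 ] [np.float64(1.1034301269539706), np.float64(1.1034301269539761)] [0.5449 0.5578 0.    ]
bowl [ 0.5709 -0.5249  0.0015] [np.float64(1.5814024826839785), np.float64(1.5814024826837478)] [ 0.5703 -0.5269  0.    ]
```

The drainer sits around pixel (357,205) in the top view, with its lip towards the robot and the cover part open (fin at about (358,213)). The paddle runs from its blade at (205,243) to its handle end at (231,165). The tub is at (100,210) and the bowl at (457,190). I'll move closer over the paddle to look.

```bash
python3 -m handwheel '[[[0.085,-0.0323,-0.0228,0,0],[0.085,-0.0323,-0.0228,0,0],[0.085,-0.0323,-0.0228,0,0],[0.085,-0.0323,-0.0228,0,0],[0.085,-0.0323,-0.0228,0,0],[0.085,-0.0323,-0.0228,0,0],[0.085,-0.0323,-0.0228,0,0],[0.085,-0.0323,-0.0228,0,0],[0.085,-0.0323,-0.0228,0,0],[0.085,-0.0323,-0.0228,0,0],[0.085,-0.0323,-0.0228,0,0],[0.085,-0.0323,-0.0228,0,0]]]' && python3 -m handwheel '[[[0.085,-0.0323,-0.0228,0,0],[0.085,-0.0323,-0.0228,0,0],[0.085,-0.0323,-0.0228,0,0],[0.085,0,0,0,0],[0.085,0,0,0,0],[0.085,0,0,0,0]]]'
python3 - <<'E'
from h import *
np.set_printoptions(precision=4,suppress=True)
C=cam('wrist');print(pose()[:1]);im=viewer.read_camera('wrist');cv2.imwrite('pics/c.png',im)
for n,z in(('paddle',0),('toe',.012),('handle_end',0)):
    for r in viewer.pinpoint('wrist',n)[:2]:
        u,v=r['xy'][0]*560,r['xy'][1]*420; print(n,r['confidence'],u,v,atz(C,u,v,z))
m=viewer.outline_of('wrist','paddle')[0]['mask'].astype(np.uint8)
p=np.argwhere(m)[:,::-1]
# rectify to z=.012 plane: min-area style fit
Q=np.array([atz(C,u,v,.015)[:2] for u,v in p[::5]]); c=Q.mean(0); w=np.linalg.svd(Q-c,full_matrices=False)[2][0]
w*=np.sign(w[0]); t=(Q-c)@w; print(c,np.degrees(np.arctan2(w[1],w[0])),t.min(),t.max(),c+w*t.min(),c+w*t.max())
h=Q[t>t.max()-.15]; ww=np.linalg.svd(h-h.mean(0),full_matrices=False)[2][0];ww*=np.sign(ww[0]);print('handle',h.mean(0),np.degrees(np.arctan2(ww[1],ww[0])))
E
```

```text
time: 2.15
eef_pos: [0.487, 0.2722, 0.2317]
tcp_rot: [0.144, 0.99, 0.0, 0.0]
contact_force: [0.6, 0.4, 0.4]
opening: 0.992
finger_force: 0.0
time: 2.65
eef_pos: [0.5592, 0.1807, 0.2312]
tcp_rot: [0.145, 0.989, 0.0, -0.0]
contact_force: [-0.4, 0.6, -0.1]
opening: 0.996
finger_force: 0.0
(array([0.5592, 0.1807, 0.2312]),)
paddle 0.8 296.912 146.496 [0.5374 0.202  0.    ]
handle_end 0.61 293.77599999999995 289.59 [0.6944 0.1533 0.    ]
[0.5134 0.2107] -18.77327175208124 -0.10431310931968787 0.18966369926976517 [0.4146 0.2442] [0.6929 0.1496]
handle [0.618  0.1751] -18.78941839386518
```

View pics/c.png

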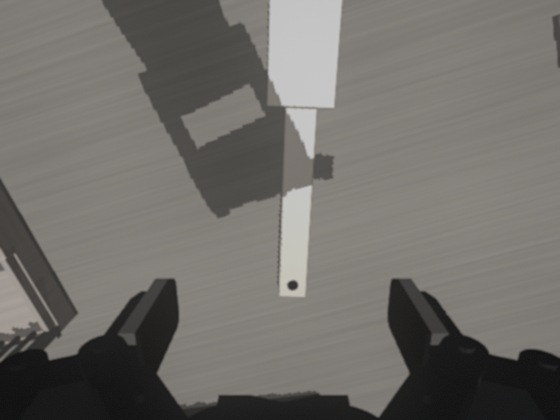

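The wrist view shows the handle end at (292,296) with its black dot, and the blade junction at (300,107). The fingers already line up with the handle to within about 2°. Next is the drainer.

```bash
python3 -m handwheel '[[[0.085,-0.0058,-0.04,0,0],[0.085,-0.0058,-0.04,0,0],[0.085,-0.0058,-0.04,0,0],[0.085,-0.0058,-0.04,0,0],[0.085,-0.0058,-0.04,0,0],[0.085,-0.0058,-0.04,0,0],[0.085,-0.0058,-0.04,0,0],[0.085,-0.0058,-0.04,0,0],[0.085,-0.0058,-0.04,0,0],[0.085,-0.0058,-0.04,0,0]]]' && python3 -m handwheel '[[[0.085,0,0,0,-5.5],[0.085,0,0,0,-5.5],[0.085,0,0,0,-5.6],[0.085,0,0,0,0],[0.085,0,0,0,0],[0.085,0,0,0,0]]]'
python3 - <<'E'
from h import *
np.set_printoptions(precision=4,suppress=True)
C=cam('wrist');p=pose();print(p[0],p[1].as_matrix()[:,1]);im=viewer.read_camera('wrist');cv2.imwrite('pics/d.png',im)
for n,z in(('drainer',0),('stop',.006),('lip',.006),('cover_grip',.069),('wireback',.034)):
    for r in viewer.pinpoint('wrist',n)[:2]:
        u,v=r['xy'][0]*560,r['xy'][1]*420; print(n,r['confidence'],u,v,atz(C,u,v,z))
E
```

```text
time: 3.73
eef_pos: [0.5003, -0.2202, 0.2317]
tcp_rot: [0.144, 0.99, -0.0, 0.0]
contact_force: [0.2, 0.3, 0.3]
opening: 0.996
finger_force: 0.0
time: 4.23
eef_pos: [0.5009, -0.2186, 0.2314]
tcp_rot: [0.001, 1.0, -0.0, 0.0]
contact_force: [-0.2, -0.5, 0.6]
opening: 0.996
finger_force: 0.0
[ 0.5009 -0.2186  0.2314] [ 0.0011  1.     -0.0001]
drainer 0.58 281.792 213.192 [ 0.5456 -0.2197  0.    ]
stop 0.84 279.104 128.31 [ 0.4555 -0.2222  0.006 ]
lip 0.9 276.30400000000003 122.51400000000001 [ 0.4499 -0.2249  0.006 ]
lip 0.38 275.91200000000003 199.07999999999998 [ 0.528  -0.2258  0.006 ]
cover_grip 0.75 276.416 201.684 [ 0.512  -0.2241  0.069 ]
wireback 0.85 280.224 312.81600000000003 [ 0.6471 -0.2215  0.034 ]
```

View pics/d.png

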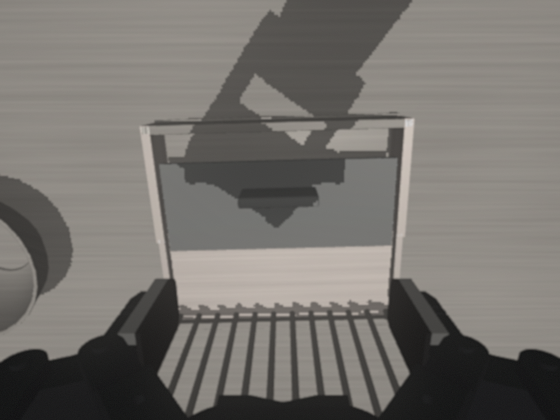

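The drainer is seen square-on. The lip's outer top corners are at about (145,125) and (412,119), the fin is at (278,193) and the front edge of the cover is at row 160, so it is about 27 mm open.

```bash
python3 - <<'E'
from h import *
np.set_printoptions(precision=4,suppress=True)
C=cam('wrist')
for n,u,v,z in(('lipL',143,127,.046),('lipR',413,119,.046),('finL',238,190,.074),('finR',317,188,.074),('coverrearL',169,251,.04),('coverrearR',391,246,.04),('coverfrL',161,164,.04),('coverfrR',397,157,.04),('wireL',182,317,.034),('wireR',388,312,.034)):
    print(n,atz(C,u,v,z))
E
```

```text
lipL [ 0.4504 -0.3415  0.046 ]
lipR [ 0.4436 -0.1056  0.046 ]
finL [ 0.5    -0.2568  0.074 ]
finR [ 0.4983 -0.1901  0.074 ]
coverrearL [ 0.5717 -0.3322  0.04  ]
coverrearR [ 0.5663 -0.1119  0.04  ]
coverfrL [ 0.4843 -0.3311  0.04  ]
coverfrR [ 0.4779 -0.1145  0.04  ]
wireL [ 0.6521 -0.3277  0.034 ]
wireR [ 0.6458 -0.1062  0.034 ]
```

```bash
python3 -m handwheel '[[[0,0.033,-0.004,0.02,-1.7],[0,0,0,0.03,0],[0,0,0,0.03,0],[0,0,0,0.03,0],[0,0,0,0.03,0],[0,0,0,0.02,0],[0,0,0,0.016,0],[0,0,0,0,0],[0,0,0,0,0],[0,0,0,0,0]]]' && python3 -m handwheel '[[[0,-0.01,0,0,0],[0,-0.01,0,0,0],[0,-0.01,0,0,0],[0,-0.01,0,0,0],[0,-0.01,0,0,0],[0,-0.01,0,0,0],[0,-0.01,0,0,0],[0,-0.005,0,0,0],[0,0,0,0,0]]]'
```

```text
time: 5.37
eef_pos: [0.4685, -0.2238, 0.0565]
tcp_rot: [-0.015, 1.0, -0.001, 0.001]
contact_force: [0.7, 1.0, 0.2]
opening: 0.001
finger_force: 0.0
time: 6.12
eef_pos: [0.5442, -0.2209, 0.0553]
tcp_rot: [-0.015, 1.0, -0.0, 0.001]
contact_force: [0.1, 0.8, 0.1]
opening: 0.003
finger_force: 0.0
```

```bash
python3 -m handwheel '[[[0,-0.004,0,0,0],[0,-0.003,0,0,0],[0,-0.003,0,0,0],[0,0,0,0,0]]]';  python3 -m handwheel '[[[0,-0.003,0,0,0],[0,-0.002,0,0,0],[0,0,0,0,0]]]'
python3 - <<'E'
from h import *
B=cam('top');b=viewer.read_camera('top');C=cam('wrist');im=viewer.read_camera('wrist');cv2.imwrite('pics/e.png',im)
for n in('cover_grip',):
  for c,K in(('top',B),('wrist',C)):
    for r in viewer.pinpoint(c,n)[:2]:
        u,v=r['xy'][0]*560,r['xy'][1]*420; print(c,n,r['confidence'],u,v,atz(K,u,v,.069))
E
```

```text
time: 6.45
eef_pos: [0.5528, -0.2205, 0.0551]
tcp_rot: [-0.015, 1.0, 0.0, 0.0]
contact_force: [0.5, -0.3, -0.8]
opening: 0.001
finger_force: 0.2
time: 6.7
eef_pos: [0.556, -0.2204, 0.0551]
tcp_rot: [-0.015, 1.0, 0.001, -0.003]
contact_force: [-6.6, -0.1, 3.1]
opening: 0.001
finger_force: 3.4
```

View pics/e.png

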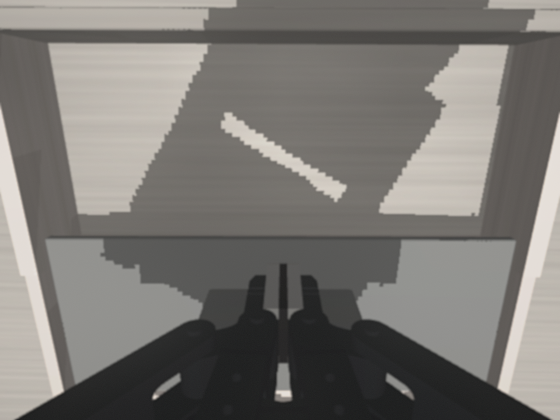

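The cover has slid back, with its front edge at row 237 and the well floor clear in front of it. The force is rising, so I'll press a little more to confirm the stop. Then I'll retreat, rise and go to the paddle.

```bash
python3 -m handwheel '[[[0,-0.002,0,0,0],[0,-0.001,0,0,0],[0,0,0,0,0]]]'; python3 - <<'E'
from h import *
C=cam('wrist')
for u,v,z in((282,237,.04),(282,215,.034),(282,43,.006),(282,40,.006)): print(atz(C,u,v,z))
E
```

```text
time: 7.15
eef_pos: [0.556, -0.2204, 0.0551]
tcp_rot: [-0.016, 1.0, 0.001, -0.007]
contact_force: [-16.4, -0.7, 9.7]
opening: -0.001
finger_force: 8.1
[ 0.53979967 -0.22098196  0.04      ]
[ 0.53101381 -0.2212534   0.034     ]
[ 0.45288912 -0.22365929  0.006     ]
[ 0.45156503 -0.22369992  0.006     ]
```

```bash
python3 -m handwheel '[[[0,0.015,0,0,0],[0,0,0,-0.03,0],[0,0,0,-0.04,6.8],[0,0,0,-0.04,6.8],[0,0,0,-0.04,6.8],[0,0,0,-0.02,0]]]' && python3 -m handwheel '[[[0.085,0.016,0.0368,0,0],[0.085,0.016,0.0368,0,0],[0.085,0.016,0.0368,0,0],[0.085,0.016,0.0368,0,0],[0.085,0.016,0.0368,0,0],[0.085,0.016,0.0368,0,0],[0.085,-0.0138,0.0353,0,0],[0.085,-0.0138,0.0353,0,0],[0.085,-0.0138,0.0353,0,0],[0.085,-0.0138,0.0353,0,0],[0.085,-0.0138,0.0353,0,0],[0.085,0,0,0,0]]]' && python3 -m handwheel '[[[0.085,0,0,0.04,0],[0.085,0,0,0.03,0],[0.085,0,0,0,0],[0.085,0,0,0,0]]]'
python3 - <<'E'
from h import *
np.set_printoptions(precision=4,suppress=True)
C=cam('wrist');p=pose();M=p[1].as_matrix();im=viewer.read_camera('wrist');cv2.imwrite('pics/f.png',im)
m=viewer.outline_of('wrist','paddle')[0]['mask'].astype(np.uint8)
P=np.argwhere(m)[:,::-1]
Q=np.array([atz(C,u,v,.022)[:2] for u,v in P[::3]]); t=Q@M[:2,0]; 
h=Q[t<t.min()+.12]; w=np.linalg.svd(h-h.mean(0),full_matrices=False)[2][0]; w*=np.sign(w[0]); t=(h-h.mean(0))@w
e=h.mean(0)+w*t.max(); print('pose',p[0],'dir',np.degrees(np.arctan2(w[1],w[0])),'tool x',np.degrees(np.arctan2(M[1,0],M[0,0])),'end',e)
g=e-.045*w; d=g-p[0][:2]; print('grip',g,'shift tool',M[:2,:2].T@d)
E
```

```text
time: 7.65
eef_pos: [0.5481, -0.2222, 0.2323]
tcp_rot: [0.165, 0.986, -0.002, 0.005]
contact_force: [1.0, -1.0, 0.5]
opening: 0.002
finger_force: 0.0
time: 8.65
eef_pos: [0.6504, 0.1689, 0.2243]
tcp_rot: [0.161, 0.987, 0.002, 0.001]
contact_force: [-1.0, -0.2, 0.1]
opening: 0.992
finger_force: 0.0
time: 8.98
eef_pos: [0.6461, 0.1638, 0.1532]
tcp_rot: [0.163, 0.987, -0.001, -0.002]
contact_force: [0.3, -0.2, 0.5]
opening: 0.996
finger_force: 0.0
pose [0.6461 0.1638 0.1532] dir -18.39370285949254 tool x 161.2807252166578 end [0.6894 0.1517]
grip [0.6467 0.1659] shift tool [0.0001 0.0021]
```

View pics/f.png

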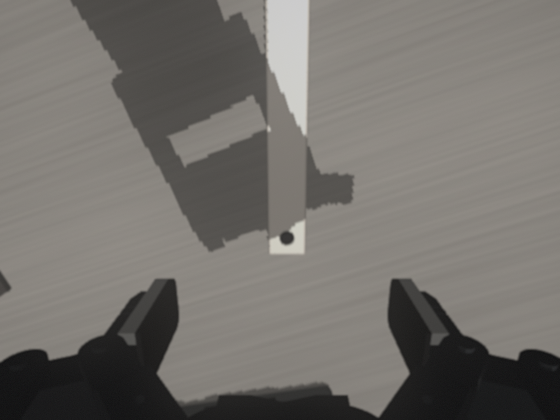

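```bash
python3 -m handwheel '[[[0.06,0,0.002,0.035,0],[0.06,0,0,0.035,0],[0.06,0,0,0.03,0],[0.06,0,0,0.025,0],[0.06,0,0,0.015,0],[0.06,0,0,0.011,0],[0.06,0,0,0,0],[0.06,0,0,0,0]]]' && python3 -m handwheel '[[[0.01,0,0,0,0],[0.01,0,0,0,0],[0.01,0,0,0,0],[0.01,0,0,0,0],[0.01,0,0,0,0],[0.01,0,0,0,0]]]' 20
```

```text
time: 9.75
eef_pos: [0.6495, 0.166, 0.006]
tcp_rot: [0.163, 0.987, 0.0, 0.001]
contact_force: [0.2, 0.0, -0.3]
opening: 0.698
finger_force: 0.0
time: 10.25
eef_pos: [0.6497, 0.1661, 0.0066]
tcp_rot: [0.162, 0.987, 0.0, 0.002]
contact_force: [-0.8, -0.3, 6.7]
opening: 0.348
finger_force: 20.9
```

```bash
python3 -m handwheel '[[[0.01,0,0,-0.02,0],[0.01,0,0,-0.03,0],[0.01,0,0,-0.04,0],[0.01,0,0,-0.04,0],[0.01,0,0,-0.04,0],[0.01,0,0,-0.04,0],[0.01,0,0,-0.04,0],[0.01,0,0,-0.04,0],[0.01,0,0,0,0],[0.01,0,0,0,0],[0.01,0,0,0,0],[0.01,0,0,0,0]]]' 20
python3 - <<'E'
from h import *
s=get_state();print(s['wrist_torque'])
a=viewer.read_camera('scene');b=viewer.read_camera('wrist')
cv2.imwrite('pics/g.png',np.hstack([a[20:320,200:500],cv2.resize(b,(400,300))]))
E
```

```text
time: 11.25
eef_pos: [0.6467, 0.1658, 0.2904]
tcp_rot: [0.162, 0.987, -0.001, -0.003]
contact_force: [0.3, -0.0, -3.8]
opening: 0.345
finger_force: 21.2
[-0.00310164 -0.17702252 -0.03541677]
```

View pics/g.png

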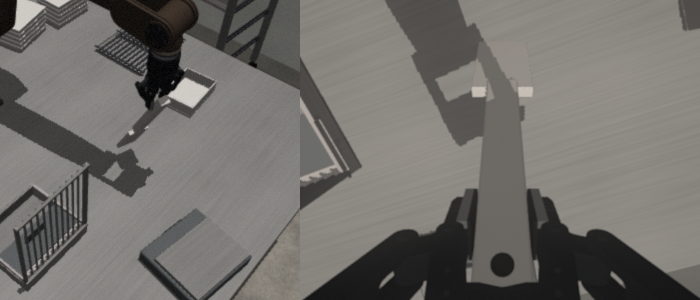

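The paddle has drooped to a steep tilt of roughly 66°, with its upper side towards the camera and the toe on the robot side. That suits the entry. I'll grip firmer, raise, turn square to the drainer and carry it over.

```bash
python3 -m handwheel '[[[0.01,0,0,-0.015,-5],[0.01,0,0,-0.03,-5.3],[0.01,0,0,-0.03,-5],[0.01,0,0,-0.015,-5],[0.01,0,0,0,0]]]' 70 && python3 -m handwheel '[[[0.01,0.0073,-0.02,0,0],[0.01,0.0073,-0.032,0,0],[0.01,0.0073,-0.035,0,0],[0.01,0.0073,-0.035,0,0],[0.01,0.0073,-0.035,0,0],[0.01,0.0073,-0.035,0,0],[0.01,0.0073,-0.035,0,0],[0.01,0.0073,-0.035,0,0],[0.01,0.0073,-0.035,0,0],[0.01,0.0073,-0.035,0,0],[0.01,0.0073,-0.032,0,0],[0.01,0.0073,-0.02,0,0]]]' && python3 -m handwheel '[[[0.01,0,0,0,0],[0.01,0,0,0,0],[0.01,0,0,0,0]]]'
python3 - <<'E'
from h import *
np.set_printoptions(precision=4,suppress=True)
a=viewer.read_camera('scene');C=cam('wrist');p=pose();b=viewer.read_camera('wrist')
cv2.imwrite('pics/h.png',np.hstack([cv2.resize(a[110:310,130:330],(400,400)),cv2.resize(b,(400,400))]))
A=cam('scene')
rs=[]
for c,K in(('scene',A),('wrist',C)):
    for r in viewer.pinpoint(c,'toe')[:2]:
        u,v=r['xy'][0]*560,r['xy'][1]*420; print(c,r['confidence'],u,v); rs.append(ray(K,u,v))
print(p[0],np.degrees(np.arctan2(*p[1].as_matrix()[1::-1,1])))
# toe from wrist blade end (by distance .276 from pivot)
E
```

```text
time: 11.77
eef_pos: [0.6493, 0.1661, 0.3887]
tcp_rot: [-0.015, 1.0, 0.0, 0.003]
contact_force: [0.8, 0.1, -1.5]
opening: 0.332
finger_force: 71.1
time: 12.77
eef_pos: [0.5699, -0.2232, 0.3803]
tcp_rot: [-0.011, 1.0, 0.001, -0.002]
contact_force: [-0.5, 0.2, -2.6]
opening: 0.33
finger_force: 70.9
time: 13.02
eef_pos: [0.571, -0.2196, 0.382]
tcp_rot: [-0.013, 1.0, 0.001, -0.001]
contact_force: [-0.5, -0.2, -2.4]
opening: 0.331
finger_force: 70.9
scene 0.84 204.512 213.78
wrist 0.7 282.184 56.99399999999999
[ 0.5713 -0.2192  0.3826] 91.59103349550647
```

View pics/h.png

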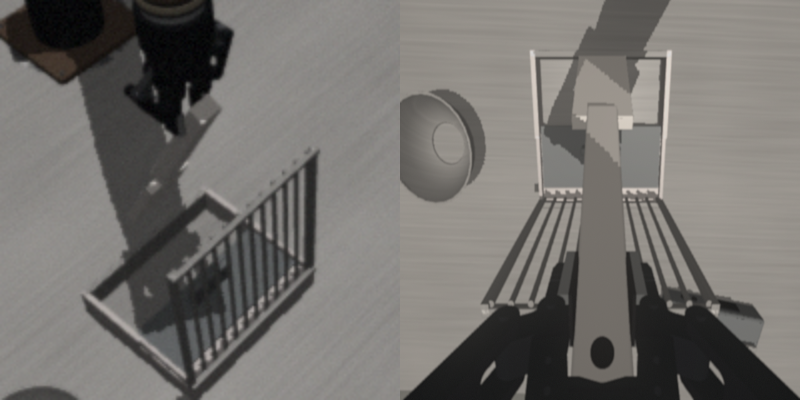

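The wrist view shows the blade square to the drainer, its end at about row 57 and in line with the lip. The paddle is tilted with the handle towards the wires. I'll triangulate the toe.

```bash
python3 - <<'E'
from h import *
np.set_printoptions(precision=4,suppress=True)
A=cam('scene');C=cam('wrist');x,e=tri(ray(A,204.5,213.8),ray(C,282.2,57));p=pose()[0];g=p+[0,0,.012]
d=x-g;print(x,e,d,np.linalg.norm(d),np.degrees(np.arctan2(-d[2],-d[0])))
E
```

```text
[ 0.4605 -0.2203  0.1266] [np.float64(3.1192358129868087), np.float64(3.1192358129869686)] [-0.1111 -0.0012 -0.2694] 0.29143493562735034 67.58679743922994
```

```bash
python3 -m handwheel '[[[0.01,0,0,0.015,0],[0.01,0,0,0.02,0],[0.01,0,0,0.02,0],[0.01,0,0,0.02,0],[0.01,0,0,0.015,0],[0.01,0,0,0.01,0],[0.01,0,0,0,0],[0.01,0,0,0,0]]]' 70 && python3 -m handwheel '[[[0.01,0,0,0.004,0],[0.01,0,0,0.004,0],[0.01,0,0,0,0]]]' 20 && python3 -m handwheel '[[[0.01,0,0,0.004,0],[0.01,0,0,0.004,0],[0.01,0,0,0,0]]]' 20
python3 - <<'E'
from h import *
np.set_printoptions(precision=4,suppress=True)
A=cam('scene');viewer.read_camera('scene');C=cam('wrist');p=pose()[0];viewer.read_camera('wrist');rs=[]
for c,K in(('scene',A),('wrist',C)):
    for r in viewer.pinpoint(c,'toe')[:1]:
        u,v=r['xy'][0]*560,r['xy'][1]*420; print(c,r['confidence'],u,v); rs.append(ray(K,u,v))
if len(rs)==2:print(tri(*rs))
print(p)
E
```

```text
time: 13.88
eef_pos: [0.5714, -0.2198, 0.2843]
tcp_rot: [-0.014, 1.0, 0.0, -0.0]
contact_force: [0.7, 0.1, -2.5]
opening: 0.332
finger_force: 71.0
time: 14.13
eef_pos: [0.5713, -0.2203, 0.2765]
tcp_rot: [-0.014, 1.0, -0.0, 0.0]
contact_force: [-0.4, 0.2, -3.1]
opening: 0.335
finger_force: 70.7
time: 14.38
eef_pos: [0.5709, -0.2202, 0.2672]
tcp_rot: [-0.014, 1.0, 0.0, -0.001]
contact_force: [-0.4, 1.1, -2.3]
opening: 0.334
finger_force: 70.7
scene 0.7 209.21599999999998 235.914
wrist 0.91 281.624 54.39
(array([ 0.4589, -0.2205,  0.0182]), [np.float64(4.7649034322169275), np.float64(4.764903432216976)])
[ 0.5709 -0.2202  0.2675]
```

```bash
python3 -m handwheel '[[[0.029,0,0,0.004,0],[0.029,0,0,0.004,0],[0.029,0,0,0,0]]]' 20 && python3 -m handwheel '[[[0.01,0,0,0.004,0],[0.01,0,0,0.004,0],[0.01,0,0,0,0]]]' 20
```

```text
time: 14.83
eef_pos: [0.5708, -0.2201, 0.259]
tcp_rot: [-0.014, 1.0, 0.001, -0.001]
contact_force: [0.0, -0.1, -3.7]
opening: 0.337
finger_force: 36.0
time: 15.08
eef_pos: [0.5716, -0.2204, 0.2524]
tcp_rot: [-0.014, 1.0, -0.0, 0.001]
contact_force: [-0.3, 1.0, -2.0]
opening: 0.343
finger_force: 36.3
```

```bash
python3 -m handwheel '[[[0.01,0,0,0.003,0],[0.01,0,0,0.003,0],[0.01,0,0,0,0]]]' 20 && python3 -m handwheel '[[[0.01,0,0,0.003,0],[0.01,0,0,0.003,0],[0.01,0,0,0,0]]]' 20
```

```text
time: 15.33
eef_pos: [0.574, -0.2208, 0.2511]
tcp_rot: [-0.014, 1.0, -0.001, 0.004]
contact_force: [3.9, 2.0, 8.8]
opening: 0.335
finger_force: 37.0
time: 15.58
eef_pos: [0.5769, -0.2216, 0.2494]
tcp_rot: [-0.014, 1.0, -0.003, 0.009]
contact_force: [5.8, 1.8, 16.2]
opening: 0.34
finger_force: 37.3
```

```bash
python3 -m handwheel '[[[0.01,0,0,-0.008,0],[0.01,0.003,0,0,0],[0.01,0,0,0,0]]]' 20 && python3 -m handwheel '[[[0.01,0.004,0,0,0],[0.01,0.004,0,0,0],[0.01,0,0,0,0]]]' 20
python3 - <<'E'
from h import *
np.set_printoptions(precision=4,suppress=True)
A=cam('scene');a=viewer.read_camera('scene');C=cam('wrist');p=pose()[0];b=viewer.read_camera('wrist');rs=[]
cv2.imwrite('pics/i.png',np.hstack([cv2.resize(a[180:300,160:300],(400,343)),cv2.resize(b,(400,343))]))
for n in('toe','stop','handle_end'):
  rs=[]
  for c,K in(('scene',A),('wrist',C)):
    for r in viewer.pinpoint(c,n)[:1]:
        u,v=r['xy'][0]*560,r['xy'][1]*420; print(n,c,r['confidence'],u,v); rs.append(ray(K,u,v))
  if len(rs)==2:print(tri(*rs))
print(p)
E
```

```text
time: 15.83
eef_pos: [0.5694, -0.2209, 0.2502]
tcp_rot: [-0.014, 1.0, -0.001, 0.003]
contact_force: [3.5, 0.7, 5.8]
opening: 0.342
finger_force: 36.4
time: 16.08
eef_pos: [0.5633, -0.2212, 0.2526]
tcp_rot: [-0.013, 1.0, -0.001, 0.006]
contact_force: [5.4, 1.2, 9.8]
opening: 0.349
finger_force: 37.1
toe scene 0.66 209.104 236.586
toe wrist 0.83 282.688 55.818
(array([ 0.457 , -0.2207,  0.0127]), [np.float64(5.198333906493754), np.float64(5.198333906493761)])
stop scene 0.65 205.296 237.804
stop wrist 0.78 282.12800000000004 55.692
(array([ 0.4535, -0.2254,  0.0093]), [np.float64(0.09715122993683012), np.float64(0.0971512299368598)])
handle_end scene 0.66 240.072 206.682
[ 0.5635 -0.2212  0.2525]
```

View pics/i.png

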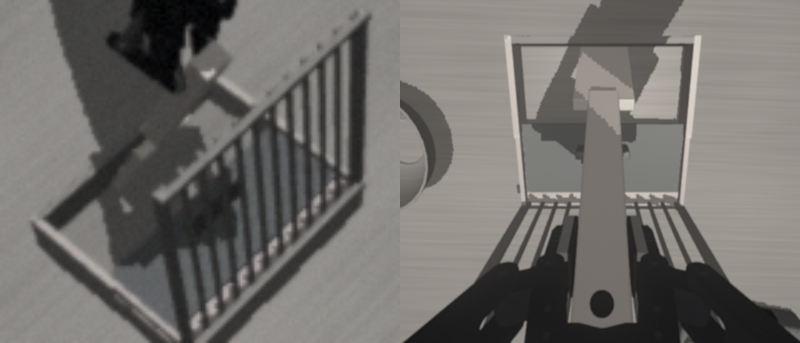

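The toe is in the well at the lip (wrist row 56, the same as the stop point at 0.4535). Next I'll swing the handle back about the toe, pressing lightly down.

```bash
python3 -m handwheel '[[[0.01,-0.005,0,0.003,0],[0.01,-0.005,0,0.003,0],[0.01,-0.005,0,0.003,0],[0.01,0,0,0,0]]]' 20 && python3 -m handwheel '[[[0.01,-0.006,0,0.003,0],[0.01,-0.006,0,0.003,0],[0.01,-0.006,0,0.003,0],[0.01,0,0,0,0]]]' 20
python3 - <<'E'
from h import *
np.set_printoptions(precision=4,suppress=True)
A=cam('scene');a=viewer.read_camera('scene');C=cam('wrist');p=pose()[0];b=viewer.read_camera('wrist');rs=[]
for n in('toe','stop'):
  rs=[]
  for c,K in(('scene',A),('wrist',C)):
    for r in viewer.pinpoint(c,n)[:1]:
        u,v=r['xy'][0]*560,r['xy'][1]*420; print(n,c,r['confidence'],u,v,atz(K,u,v,.01)); rs.append(ray(K,u,v))
print(p,get_state()['wrist_torque'])
E
```

```text
time: 16.82
eef_pos: [0.5797, -0.2209, 0.2449]
tcp_rot: [-0.014, 1.0, -0.002, 0.007]
contact_force: [6.7, 1.4, 14.3]
opening: 0.343
finger_force: 36.2
time: 17.15
eef_pos: [0.5975, -0.2202, 0.2349]
tcp_rot: [-0.014, 1.0, -0.001, 0.006]
contact_force: [6.1, 1.8, 13.9]
opening: 0.342
finger_force: 34.7
toe scene 0.83 207.31199999999998 239.19 [ 0.4615 -0.2251  0.01  ]
toe wrist 0.58 287.0 15.414000000000001 [ 0.4551 -0.2209  0.01  ]
stop scene 0.94 203.67200000000003 238.98 [ 0.4533 -0.2316  0.01  ]
stop wrist 0.87 283.192 16.212 [ 0.4558 -0.2243  0.01  ]
[ 0.5972 -0.2202  0.2351] [ 0.4022 -0.8594 -0.0734]
```

```bash
python3 -m handwheel '[[[0.01,-0.001,0,-0.002,0],[0.01,0,0,0,0],[0.07,0,0,0,0],[0.07,0,0,0,0],[0.07,0,0,0,0],[0.07,0,0,0,0],[0.07,0,0,0,0],[0.07,0,0,0,0]]]' 20 && python3 -m handwheel '[[[0.07,0,0,-0.01,0],[0.07,0,0,-0.02,0],[0.07,0,0,-0.03,0],[0.07,0,0,-0.03,0],[0.07,0,0,-0.03,0],[0.07,0,0,-0.03,0],[0.07,0.02,0,-0.01,0],[0.07,0.03,0,0,0],[0.07,0.03,0,0,0],[0.07,0,0,0,0],[0.07,0,0,0,0]]]'
python3 - <<'E'
from h import *
np.set_printoptions(precision=4,suppress=True)
A=cam('scene');a=viewer.read_camera('scene');C=cam('wrist');p=pose()[0];b=viewer.read_camera('wrist');B=cam('top');t=viewer.read_camera('top')
cv2.imwrite('pics/j.png',np.hstack([cv2.resize(a[140:310,160:330],(400,400)),cv2.resize(b,(400,400))]))
for n,z in(('toe',.0127),('handle_end',.271),('cover_grip',.069),('stop',.006)):
  rs=[]
  for c,K in(('scene',A),('wrist',C),('top',B)):
    for r in viewer.pinpoint(c,n)[:1]:
        u,v=r['xy'][0]*560,r['xy'][1]*420; print(n,c,round(r['confidence'],2),u,v,atz(K,u,v,z)); rs.append(ray(K,u,v))
  if len(rs)>1:print(tri(*rs))
E
```

```text
time: 18.12
eef_pos: [0.5938, -0.2196, 0.2315]
tcp_rot: [-0.014, 1.0, 0.0, -0.001]
contact_force: [-0.3, 1.0, 0.4]
opening: 0.82
finger_force: 0.0
time: 19.03
eef_pos: [0.5135, -0.222, 0.3937]
tcp_rot: [-0.013, 1.0, -0.001, 0.001]
contact_force: [0.1, 0.5, 0.7]
opening: 0.824
finger_force: 0.0
toe scene 0.81 207.816 237.38400000000001 [ 0.4596 -0.2209  0.0127]
toe wrist 0.92 284.2 106.092 [ 0.4543 -0.2221  0.0127]
(array([ 0.4555, -0.2205,  0.0072]), [np.float64(1.875725202943075), np.float64(1.8757252029430802)])
handle_end scene 0.7 252.112 218.69400000000002 [ 0.6436 -0.2138  0.271 ]
handle_end wrist 0.95 287.50399999999996 344.82 [ 0.6426 -0.2144  0.271 ]
(array([ 0.6433, -0.214 ,  0.2705]), [np.float64(0.45559524301949084), np.float64(0.4555952430193891)])
cover_grip scene 0.88 235.592 249.396 [ 0.5745 -0.2179  0.069 ]
cover_grip wrist 0.63 281.288 199.206 [ 0.5711 -0.2228  0.069 ]
cover_grip top 0.79 359.18399999999997 191.016 [ 0.5814 -0.23    0.069 ]
(array([ 0.5757, -0.224 ,  0.076 ]), [np.float64(3.978316144457949), np.float64(6.498168529394827), np.float64(6.103611112837641)])
stop scene 0.9 203.11200000000002 241.29 [ 0.4557 -0.2365  0.006 ]
stop wrist 0.89 284.08799999999997 105.21 [ 0.4534 -0.2223  0.006 ]
stop top 0.38 350.504 169.00799999999998 [ 0.6656 -0.2185  0.006 ]
(array([ 0.533 , -0.2319,  0.1464]), [np.float64(51.598859480491996), np.float64(85.33836230281801), np.float64(100.4173021971476)])
```

View pics/j.png

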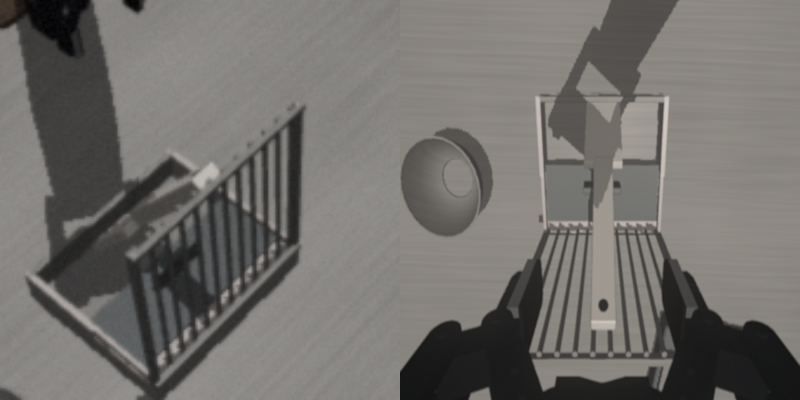

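The toe (x 0.455) is at the lip (0.4535). The handle end (0.643, z 0.271) rests on the wires at 0.644, the cover is open and the gripper is clear. I'll hand it in.

```bash
python3 -m handwheel '[[[0.07,0,0,0,0],[0.07,0,0,0,0],[0.07,0,0,0,0]]]' && python3 -c "
from plant import sign_off;print(sign_off())"
```

```text
time: 20.03
eef_pos: [0.5142, -0.2219, 0.3923]
tcp_rot: [-0.014, 1.0, -0.0, 0.0]
contact_force: [0.5, -0.2, -0.7]
opening: 0.818
finger_force: 0.0
the job is handed in; nothing more can be done
None
```

The job is handed in (it returned no verdict): the cover is fully open against its stop, and by camera the released paddle stands in the well with its toe at the front lip and its handle end on the wire back; I kept the arm clear of the tub and bowl.

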